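# Set a manuscript lamp to its length mark and clamp it

## Task

Draw the reading lamp's sliding leg up its slanting rod until the collar's lower lip stands at the middle of the dark ring on the rod, half the ring showing, and hold it there. Still holding it at the ring, swing the half-open cam lever on the collar fully home against the leg; do not shut the lever anywhere else and do not take your hand away once it is closing. Finish with the gripper still gripping the leg and the closed lever together, the leg at the ring; leave the manuscript and the other things on the table alone.

Things in the scene. Friction and masses are not known exactly. Their poses are not given: they have to be found in the camera images.
- stand: Lamp stand, too heavy to move: round foot 156 mm wide, 18 mm high; 26 mm post; tilt joint on top at x -40, z 100 mm with a thumb knob reaching 43 mm to -y. From the joint a fixed 16 mm steel rod rises at 25 deg in the x-z plane towards +x. 'Up the leg' = along the rod = (cos 25, 0, sin 25) in the stand's frame. Origin: centre of the foot's underside, z up, free yaw.
- mark (a point): Middle of the dark 8 mm wide ring on the rod, on the rod's axis, 135 mm up from the tilt joint; hidden inside the sliding leg until that is drawn up. The leg is at its mark when the lower lip of its collar is on the ring, within 4 mm of the middle. Fixed to the stand; axes as the stand's.
- leg: Sliding leg on the rod. Origin: centre of its lower lip; x up the leg, y the stand's y, z square to the leg, upwards. From the lip: black collar 31 mm across at 0-33 mm (lug at +y to 24, at -y to 23 mm), aluminium sleeve 22 mm across at 4-104 mm, lamp bar across the end at 80-108 mm, 300 mm long in y, z +1 to +17 mm. Total 0.6 kg (0.45-0.75).
- hold (a point): Grip point on the bare sleeve between collar and lamp bar, moving with the leg: 62 mm up from the lip, y +5.5 mm (midway between the sleeve's side at y -11 and the closed lever's outer face at y +22 mm; 33 mm over both). Axes as leg. Fingers straddling the sleeve here can also push on the lamp bar's lower face and so carry the leg up without gripping.
- leg_slide (a joint): How far the leg is drawn up, m: 0 at the bottom, 0.070 at most, 0.045 when its lip is at the middle of the ring. Starts at 0. It slides freely and sinks back under its own weight (1.5 to 3 N along the rod) when let go while the lever is open.
- lever (a joint): Cam lever angle, rad: 0 closed, lying along the sleeve's +y side; opens to +y, at most 1.4; starts half open, 0.38-0.46. Straight black bar 72 mm long, 9 mm thick, at z -10 to 0 mm of the leg's frame (it passes just under the lamp bar), pivot 12 mm up from the lip at y +17 mm. Stays where left; 2 to 4 N near the tip swings it; closing, its cam clamps the leg to the rod.
- lever_tip (a point): Free end of the cam lever, 70 mm from its pivot, mid-thickness and mid-height.
- manuscript: Bystander: closed leather-bound manuscript 170 x 240 x 42 mm lying beyond the stand. Origin: centre of its underside.
- magnifier: Bystander: brass magnifying glass 72 mm across with a wooden handle along -x, 12 mm high, 170 mm long. Origin: under the lens centre.
- book_weight: Bystander: turned brass book weight, 52 mm wide, 50 mm high, upright. Origin: centre of its underside.
- brush: Bystander: flat dusting brush, 195 mm long along its x, 17 mm high. Origin: under its middle.

How it is judged:
On the way, in this order (a step that is already met when the one before it is completed fails the run):
1. the leg is held at its mark (lip within 4 mm of the ring's middle) for 0.3 s while the lever is still open (value of joint leg_slide between 0.041 and 0.049 m and value of joint lever above 0.2 rad), for 0.3 s.
2. the lever is fully closed with the leg still at its mark and in the fingers (value of joint leg_slide between 0.041 and 0.049 m and value of joint lever below 0.06 rad and contact force between the fingers and leg above 2 N), for 0.3 s.
At the end, for the whole second after the job is handed in: The leg rests at its mark (collar lip within 4 mm of the middle of the ring), the cam lever is fully closed (within 0.06 rad), and the fingers still grip the leg with more than 2 N, the grasp within 45 mm of the hold point on the bare sleeve (all of step 2 and distance between the grasp point and hold below 0.045 m and velocity of joint leg_slide between -0.005 and 0.005 m/s); the arm keeps its last pose, push and grip.
It fails at once if the lever was shut while the leg was off its mark (value of joint lever below 0.1 rad and (value of joint leg_slide below 0.039 m or value of joint leg_slide above 0.051 m)).
It fails at once if the hand was taken away from the leg while or after the lever closed (value of joint lever below 0.2 rad and distance between the grasp point and hold above 0.06 m).
It fails at once if the manuscript, magnifier, book weight or brush was shifted by more than 20 mm (distance of any of manuscript, magnifier, book_weight, brush from where it was at the start of the episode above 0.02 m).
It also fails if it takes over 38 s, if anything falls off the work surface, if the arm or the gripper's body presses on something with over 40 N, if the wrist force passes 120 N, or if a joint passes its speed limit or range.

## Robot

A 7-joint arm with a two-finger parallel gripper is mounted at the origin on the work surface. World frame = base frame: x ahead of the robot, y to its left, z up, the work surface at z = 0. Lengths are in m, angles in rad, forces in N, time in s.
With the tool pointing down it reaches from about 0.4 to 0.85 m from the base axis. Payload 10.4 kg.
Tool frame: the origin (TCP) lies on the front face of the gripper's body, between the roots of the fingers; the fingertips stand 73 mm ahead of it and the grasp point (between the pads) lies 54 mm ahead of it; x points along the fingers, y is the direction in which the jaws open and shut, and the axes are right-handed (so a half turn about x gives the same grasp; the last joint's range is limited). The gripper opens to 85 mm and grips with 20 to 120 N. Pads are 22 mm wide; open, the fingers measure 114 mm over their backs; the gripper's body (76 mm by 85 mm) begins 54 mm behind the grasp point. The pads swing forward as they close: fully open they stand 13 mm farther back than shut.
Start: joints at [1.146, 0.332, -0.065, 1.46, 0.022, 1.35, -0.088], TCP at [0.244, -0.575, 0.304] pointing down, gripper open.
Joint ranges: [-2.6, 2.6], [-0.5, 2.12], [-1.47, 1.34], [0.16, 2.42], [-1.27, 4.41], [0.06, 2.06], [-2.6, 2.6]. Speed limits (rad/s): [2.22, 2.22, 2.79, 2.79, 3.14, 3.14, 3.14].

## Interface

Orientations are given as a unit quaternion [x, y, z, w].
In Python, from workcell import manip gives the robot as it stands. The module is installed in compiled form; this text tells all that it offers.
- The arm moves only by the tool arm_command, never from a script. Its argument "moves" is a list that holds one entry, the list of rows, each a list of 5 numbers: the closure, from 0 (fully open) to 1 (shut), then the shift along the tool's x, y, z in units of 25 mm (1.0 is 25 mm), then the turn about the tool's x in degrees. A call has 1 to 12 rows; each row shifts and turns the commanded pose from where the row before left it, along the tool's axes as they then stand; what a row does not reach is not made up. A row lasts 1/12 s, in which the tool goes at most 41.7 mm and 7.16 degrees, less where a joint would pass 70% of its speed; a pose out of reach is approached as far as the arm can. A call is refused whole if a number of a shift passes 1 or a number of a turn 7.16, either way. A call with a gripper value outside its range is refused whole. The fingers move at their own pace and stop on an object; "force" is the grip in N (left out, the last holds). Time passes only in rows, so rows that do not move let the fingers close. It gives the time, the measured TCP pose, the force and the opening at its end, in the units of the state.
- manip.get_obs(): the state, without advancing time (a new reading comes with each control period).
- manip.camera(name): name is "scene" or "top" or "wrist"; returns the picture (480x640x3 uint8, red, green, blue); there is no depth.
- manip.camera_info(name): a dict with "vfov" (degrees; the focal length in pixels is half the picture's height over the tangent of half this angle, whatever the lens; pixels are square), "cx", "cy" (the principal point, pixels), "pose" (4x4, takes a point from camera to world coordinates). Camera axes: x right, y down, z forward; pixel columns grow to the right and rows downward; lengths in m; the calibration is good to about 2 mm. A picture is of the moment at which its call begins: read the wrist's pose just before it. camera_info takes no time and is no camera call; for the wrist camera it gives the pose at the moment of the call.
- manip.hand_in(): hands the job in, once; it reports no verdict.
Trained networks look in the newest picture that a camera, given by its name, has taken for a name from the list of things; names that differ only in an ending like _2 or _b are one class to them, and where a whole thing is asked for, a point or a joint stands for the part that bears it (a point fixed in the world has none). Each returns a list of dicts, best first, with "confidence" (0 to 1); they miss things now and then, are a little off and sometimes report something else, mostly with a low value. They report only what shows in the picture. A call takes as long as a camera call.
- manip.regions_of(query, camera): "mask" (480x640 bool, what is visible of it) and "rect" ([left, top, right, bottom] in pixels, round what is visible of it).
- manip.pinpoint(query, camera): "pixel" ([row, column] in pixels: a listed point, or the origin of a listed thing).
The state is a dict: "clock": time; "joint_pos": joint angles; "joint_velocities": joint speeds; "tau": joint torques, N m; "position": TCP position; "ee_rot": TCP orientation; "ft_force": force on the tool from outside, world axes, zero at the start; "torque": the same for the moment, N m; "grip_width": opening from 0.0 (shut) to 1.0 (fully open).
Only numpy, scipy, OpenCV 4.12 (cv2) and the standard library are available. Lean on these libraries where they do the work, as an engineer would, in place of code of your own. Each camera call takes 0.05 s, during which the arm holds its last target.

## Working session

There is one attempt and no reset: what is moved stays moved. The work goes in short steps, Python scripts to look and compute and a tool call to move; the robot and the scene stay as the last step left them, time stands still between calls to the robot, and variables do not carry over. Pictures are saved under pics/ and viewed, and the job is handed in when it is done.

Besides the shell and the picture viewer there is one more tool, called after ">>>" in YAML: its name, and indented under it one key for each argument. arm_command: Moves the arm, as the interface text tells. Its arguments: {"type":"object","properties":{"moves":{"type":"array","items":{"type":"array","items":{"type":"array","items":{"type":"number"}}}},"force":{"type":"number"}},"required":["moves"]}

```bash
mkdir -p pics
cat > h.py <<'E'
from workcell import manip
import numpy as np, cv2
from scipy.spatial.transform import Rotation as R
def ray(cam,px,info=None):
    i=info or manip.camera_info(cam); f=240/np.tan(np.radians(i['vfov'])/2); P=np.array(i['pose'])
    d=P[:3,:3]@np.array([(px[1]-i['cx'])/f,(px[0]-i['cy'])/f,1]); return P[:3,3],d/np.linalg.norm(d)
def proj(cam,p,info=None):
    i=info or manip.camera_info(cam); f=240/np.tan(np.radians(i['vfov'])/2); P=np.array(i['pose'])
    q=P[:3,:3].T@(np.array(p)-P[:3,3]); return np.array([i['cy']+f*q[1]/q[2],i['cx']+f*q[0]/q[2]])
def tri(rs):
    A=sum(np.eye(3)-np.outer(d,d) for o,d in rs); b=sum((np.eye(3)-np.outer(d,d))@o for o,d in rs)
    p=np.linalg.solve(A,b); return p,[np.linalg.norm((np.eye(3)-np.outer(d,d))@(p-o)) for o,d in rs]
def save(cam,n):
    im=manip.camera(cam); cv2.imwrite('pics/'+n,im[:,:,::-1]); return im
E
python3 - <<'E'
from h import *
np.set_printoptions(precision=4,suppress=True)
o=manip.get_obs(); print(o)
for c in ['scene','top','wrist']:
    save(c,c+'0.png'); i=manip.camera_info(c); print(c,i['vfov'],i['cx'],i['cy']);print(np.array(i['pose']))
    for q in ['stand','leg','hold','lever_tip','mark','manuscript','book_weight','magnifier','brush']:
        r=manip.pinpoint(q,c); print(q,[(np.round(x['pixel'],1),round(x['confidence'],2)) for x in r[:2]])
E
```

```text
{'clock': 0.0, 'joint_pos': array([ 1.1464,  0.3329, -0.0647,  1.461 ,  0.0216,  1.3499, -0.0885]), 'joint_velocities': array([ 0.0001,  0.0002, -0.0012, -0.001 , -0.0005, -0.0006, -0.0001]), 'tau': array([ -0.0011, -62.5451,   0.049 , -39.161 ,   0.0163,   0.0098,
         0.    ]), 'position': array([ 0.2443, -0.575 ,  0.3031]), 'ee_rot': array([-0.6928, -0.1416,  0.693 , -0.1406]), 'ft_force': array([-0.7072, -0.5541,  0.8741]), 'torque': array([ 0.0035, -0.0114,  0.0228]), 'grip_width': 0.9989880979376154}
scene 51.39672322039804 317.39749142177817 242.50750461251
[[ 0.5659  0.6629 -0.4901  1.0358]
 [ 0.8244 -0.4625  0.3263 -0.255 ]
 [-0.0104 -0.5887 -0.8083  0.8827]
 [ 0.      0.      0.      1.    ]]
stand [(array([291.5, 220.9]), 0.86)]
leg [(array([267.4, 217.7]), 0.66)]
hold [(array([283.3, 228.5]), 0.58)]
lever_tip [(array([281.9, 254.3]), 0.62)]
mark [(array([280. , 223.5]), 0.91)]
manuscript [(array([433.3, 262.2]), 0.88)]
book_weight [(array([321.3, 144.1]), 0.71)]
magnifier [(array([259.5, 337. ]), 0.78)]
brush [(array([404.6, 123.1]), 0.65)]
top 56.681660467883106 317.86694893201144 237.27350637782135
[[ 0.0266 -0.9875  0.1556  0.4299]
 [-0.9996 -0.0241  0.0176  0.039 ]
 [-0.0136 -0.156  -0.9877  1.1132]
 [ 0.      0.      0.      1.    ]]
stand [(array([283.5, 390.1]), 0.95)]
leg []
hold [(array([234.8, 410.5]), 0.55)]
lever_tip [(array([226.5, 393.3]), 0.67)]
mark [(array([243.8, 408. ]), 0.67)]
manuscript [(array([169.1, 423.7]), 0.93)]
book_weight [(array([296.1, 459.3]), 0.64), (array([264.1, 404.9]), 0.37)]
magnifier []
brush [(array([243.4, 495.3]), 0.9)]
wrist 58.85417154590064 316.38036776369006 239.05027544539828
[[ 0.3912 -0.8693 -0.3022  0.3232]
 [-0.9203 -0.3696 -0.1282 -0.5428]
 [-0.0003  0.3282 -0.9446  0.3745]
 [ 0.      0.      0.      1.    ]]
stand []
leg []
hold []
lever_tip []
mark []
manuscript []
book_weight []
magnifier []
brush []
```

View pics/scene0.png

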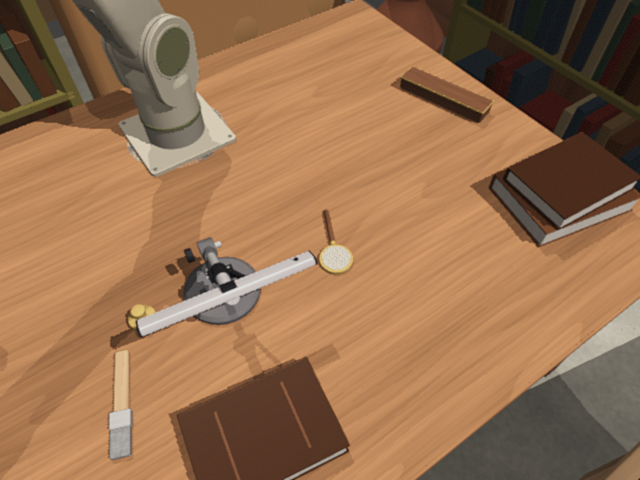

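View pics/top0.png

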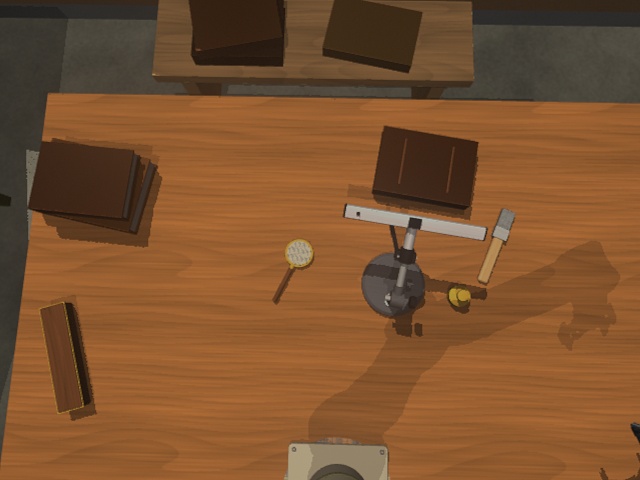

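Run:
```python
from h import *
np.set_printoptions(precision=4,suppress=True)
S=dict(stand=(291.5,220.9),hold=(283.3,228.5),tip=(281.9,254.3),mark=(280,223.5),man=(433.3,262.2),bw=(321.3,144.1),brush=(404.6,123.1))
T=dict(stand=(283.5,390.1),hold=(234.8,410.5),tip=(226.5,393.3),mark=(243.8,408),man=(169.1,423.7),bw=(296.1,459.3),brush=(243.4,495.3))
for k in S: print(k,*tri([ray('scene',S[k]),ray('top',T[k])]))
```

```text
stand [ 0.4918 -0.1275  0.0003] [np.float64(0.004016506891695), np.float64(0.004016506891695003)]
hold [ 0.589  -0.1396  0.1732] [np.float64(0.0023227364180245774), np.float64(0.0023227364180246025)]
tip [ 0.6077 -0.1028  0.1681] [np.float64(0.0034444958395872215), np.float64(0.0034444958395872956)]
mark [ 0.5706 -0.139   0.1592] [np.float64(5.985135250552884e-05), np.float64(5.985135250555489e-05)]
man [ 0.7849 -0.2063  0.017 ] [np.float64(8.709552089498302e-06), np.float64(8.709552089503824e-06)]
bw [ 0.4673 -0.2897  0.0079] [np.float64(0.0024359301088269446), np.float64(0.0024359301088269407)]
brush [ 0.5998 -0.3837  0.007 ] [np.float64(0.0010313977755388138), np.float64(0.0010313977755389736)]
```

The scene camera shows the lamp at about (row 285, col 225) with the bar toward the manuscript. The top view shows the rod pointing up-image at (250, 408), the half-open lever on its left at (235, 393), and the book weight and brush to its right. I'll refine the yaw next and work out the tool axes.

Run:
```python
from h import *
np.set_printoptions(precision=4,suppress=True)
o=manip.get_obs(); print(R.from_quat(o['ee_rot']).as_matrix())
# bar ends: px picked from pictures (top edge corners mid)
S=[(325,143),(260,311)];T=[(234,485),(211,346)]
e=[tri([ray('scene',S[0]),ray('top',T[0])]),tri([ray('scene',S[1]),ray('top',T[1])])]
for x in e: print(x)
d=e[1][0]-e[0][0]; print(np.linalg.norm(d),'bar yaw',np.degrees(np.arctan2(-d[0],d[1])))
im=cv2.imread('pics/top0.png')[180:330,320:510]; cv2.imwrite('pics/t0c.png',cv2.resize(im,None,fx=4,fy=4,interpolation=cv2.INTER_CUBIC))
im=cv2.imread('pics/scene0.png')[220:350,110:330]; cv2.imwrite('pics/s0c.png',cv2.resize(im,None,fx=3.6,fy=3.6,interpolation=cv2.INTER_CUBIC))
```

```text
[[ 0.0001  0.3911 -0.9204]
 [-0.0001 -0.9204 -0.3911]
 [-1.      0.0002 -0.    ]]
(array([ 0.5915, -0.2884,  0.1934]), [np.float64(0.004347924434727163), np.float64(0.004347924434727196)])
(array([ 0.635 , -0.0025,  0.1825]), [np.float64(0.0005224843004530775), np.float64(0.0005224843004531754)])
0.2893969648652778 bar yaw -8.645987341223481
```

View pics/t0c.png

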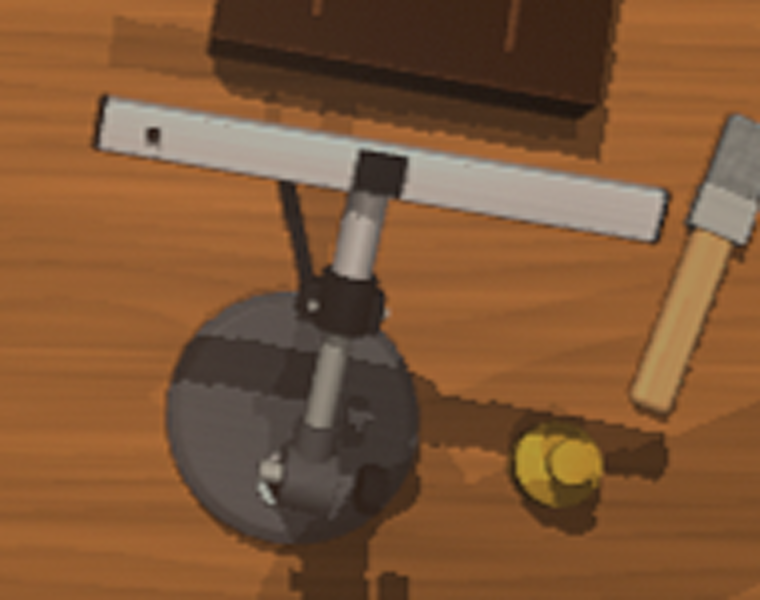

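View pics/s0c.png

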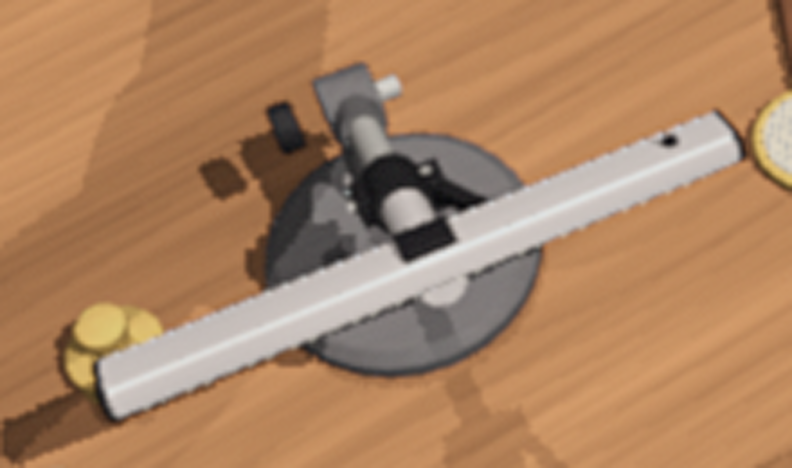

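The crops agree with a stand yaw of about -8.5°, with the lever on the left (+y) side of the sleeve. Next I turn the tool to match and move above the hold point for a wrist view.

>>> arm_command:
  moves:
    - [[0, -0.6, 0, 0, 6.3], [0, -0.6, 0, 0, 6.3], [0, -0.5, 0, 0, 6.3], [0, -0.5, 0, 0, 6.3], [0, -0.48, 0, 0, 6.3], [0, 0, -1, -0.57, 0], [0, 0, -1, -0.57, 0], [0, 0, -1, -0.57, 0], [0, 0, -1, -0.57, 0], [0, 0, -1, -0.57, 0], [0, 0, -1, -0.57, 0], [0, 0, -1, -0.57, 0]]

```text
clock: 2.5
position: [0.3696, -0.4156, 0.3711]
ee_rot: [0.705, -0.052, -0.705, -0.052]
ft_force: [-0.1, -0.4, 0.4]
grip_width: 0.997
```

>>> arm_command:
  moves:
    - [[0, 0, -1, -0.57, 0], [0, 0, -1, -0.57, 0], [0, 0, -1, -0.57, 0], [0, 0, -1, -0.57, 0], [0, 0, -1, -0.57, 0], [0, 0, -1, -0.57, 0], [0, 0, -1, -0.57, 0], [0, 0, -1, -0.57, 0], [0, 0, -1, -0.57, 0], [0, 0, -1, -0.57, 0], [0, 0, -1, -0.57, 0], [0, 0, -1, -0.57, 0]]

```text
clock: 3.5
position: [0.583, -0.1442, 0.3711]
ee_rot: [0.705, -0.052, -0.705, -0.052]
ft_force: [0.8, -0.1, -0.3]
grip_width: 1.0
```

>>> arm_command:
  moves:
    - [[0, 0, -0.4, 0, 0], [0, 0, 0, 0, 0], [0, 0, 0, 0, 0]]

```text
clock: 3.75
position: [0.5835, -0.1356, 0.3709]
ee_rot: [-0.705, 0.052, 0.705, 0.052]
ft_force: [0.8, -0.6, 0.1]
grip_width: 1.0
```

Run:
```python
from h import *
np.set_printoptions(precision=4,suppress=True)
o=manip.get_obs(); print(o['clock'],o['position'],o['joint_pos']);print(R.from_quat(o['ee_rot']).as_matrix())
save('wrist','w1.png'); print(manip.camera_info('wrist')['pose'])
for q in ['leg','hold','lever_tip','mark','stand']:
    r=manip.pinpoint(q,'wrist'); print(q,[(np.round(x['pixel'],1),round(x['confidence'],2)) for x in r[:2]])
```

```text
3.75 [ 0.5835 -0.1356  0.3709] [ 0.4423  0.2723 -0.3623  1.4112  0.0964  1.4757 -1.635 ]
[[-0.0003 -0.1467 -0.9892]
 [-0.0004 -0.9892  0.1467]
 [-1.      0.0005  0.0002]]
[[-0.1485 -0.934  -0.325   0.6679]
 [-0.9889  0.1403  0.0486 -0.1501]
 [ 0.0001  0.3286 -0.9445  0.4416]
 [ 0.      0.      0.      1.    ]]
leg [(array([275.6, 324.5]), 0.64)]
hold []
lever_tip []
mark [(array([230.8, 326. ]), 0.68)]
stand []
```

View pics/w1.png

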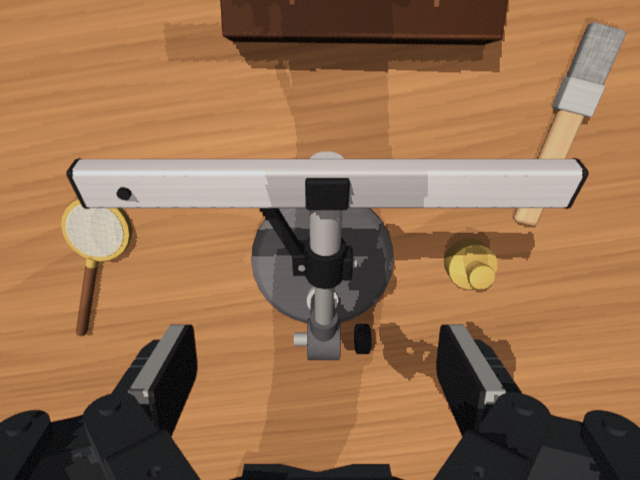

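The wrist view shows the bar level in the picture (row 183), so the yaw is right. The sleeve is at col 325, the collar at row 265 and the lever going up-left to (210, 268). I'll fit the stand pose and overlay the model.

```bash
cat > fit.py <<'E'
from h import *
from scipy.optimize import least_squares
U=np.radians(25)
def legp(p,s,yaw,x,y): # leg frame pt -> world with slide s
    a=0.090+s
    X=-.040+(a+p[0])*np.cos(U)-p[2]*np.sin(U); Z=.100+(a+p[0])*np.sin(U)+p[2]*np.cos(U)
    c,n=np.cos(yaw),np.sin(yaw); return np.array([x+c*X-n*p[1],y+n*X+c*p[1],Z])
def draw(cam,src,dst,par,s,th,info=None,crop=None):
    x,y,yaw=par; im=cv2.imread('pics/'+src); L=lambda *p:legp(p,s,yaw,x,y)
    def seg(a,b,col): 
        a,b=proj(cam,a,info),proj(cam,b,info); cv2.line(im,(int(a[1]+.5),int(a[0]+.5)),(int(b[1]+.5),int(b[0]+.5)),col,1,cv2.LINE_AA)
    for z in (.001,.017):
        q=[L(.08,-.15,z),L(.08,.15,z),L(.108,.15,z),L(.108,-.15,z)]
        for i in range(4): seg(q[i],q[(i+1)%4],(0,0,255))
    for S,r in((0,.0155),(.033,.0155),(.033,.011),(.08,.011),(-s,.008),(-.09-s,.008)):
        q=[L(S,r*np.cos(t),r*np.sin(t)) for t in np.linspace(0,6.28,25)]
        for i in range(24): seg(q[i],q[i+1],(0,255,0))
    for o in (-.0045,.0045):
        seg(L(.012-o*np.sin(th),.017+o*np.cos(th),0),L(.012+.07*np.cos(th)-o*np.sin(th),.017+.07*np.sin(th)+o*np.cos(th),0),(255,255,0))
    q=[np.array([x+.078*np.cos(t),y+.078*np.sin(t),.018]) for t in np.linspace(0,6.28,40)]
    for i in range(39): seg(q[i],q[i+1],(255,0,255))
    if crop: r0,r1,c0,c1,f=crop; im=cv2.resize(im[r0:r1,c0:c1],None,fx=f,fy=f,interpolation=cv2.INTER_CUBIC)
    cv2.imwrite('pics/'+dst,im)
E
python3 - <<'E'
from fit import *
np.set_printoptions(precision=4,suppress=True)
I={c:manip.camera_info(c) for c in('scene','top','wrist')}
def kp(v):
    x,y,yaw=v; L=lambda *p:legp(p,0,yaw,x,y)
    return [('top',L(.062,.0055,0),(234.8,410.5)),('top',L(.045,0,0),(243.8,408)),('scene',L(.045,0,0),(280,223.5)),('scene',L(.062,.0055,0),(283.3,228.5)),
    ('top',np.array([x,y,0]),(283.5,390.1)),('scene',np.array([x,y,0]),(291.5,220.9)),('wrist',L(0,0,0),(275.6,324.5)),('wrist',L(.045,0,0),(230.8,326)),
    ('wrist',L(.08,.15,.017),(207,79)),('wrist',L(.08,-.15,.017),(208,575))]
f=lambda v:np.concatenate([proj(c,p,I[c])-np.array(m) for c,p,m in kp(v)])
r=least_squares(f,[.49,-.127,-.148],loss='soft_l1',f_scale=2); print(r.x,np.degrees(r.x[2]));print(f(r.x).reshape(-1,2))
np.save('par.npy',r.x)
draw('wrist','w1.png','w1o.png',r.x,0,.42); draw('top','top0.png','t0o.png',r.x,0,.42,crop=(180,330,320,510,4)); draw('scene','scene0.png','s0o.png',r.x,0,.42,crop=(220,350,110,330,3.6))
L=lambda *p:legp(p,0,r.x[2],*r.x[:2])
print('hold',L(.062,.0055,0))
E
```

```text
[ 0.4935 -0.13   -0.1518] -8.69642576470163
[[-0.6698 -1.9539]
 [-1.7797  1.401 ]
 [ 3.3951 -0.3247]
 [ 3.6842  0.1509]
 [-0.0288  2.4825]
 [ 1.0474  1.356 ]
 [-2.1317 -0.0383]
 [ 0.4043 -0.5725]
 [ 1.1085  4.8944]
 [ 1.1811 -5.4979]]
hold [ 0.591  -0.1393  0.1642]
```

View pics/w1o.png

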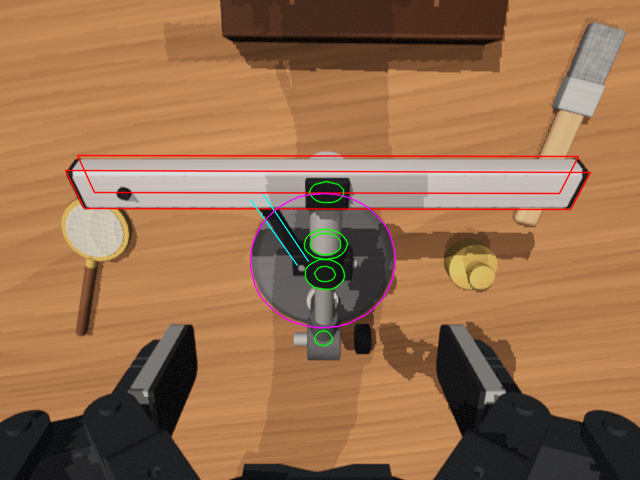

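View pics/t0o.png

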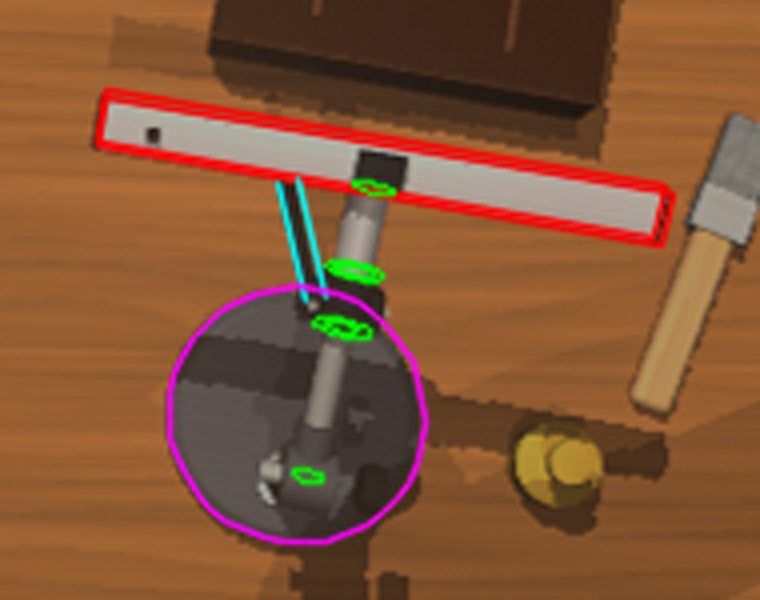

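View pics/s0o.png

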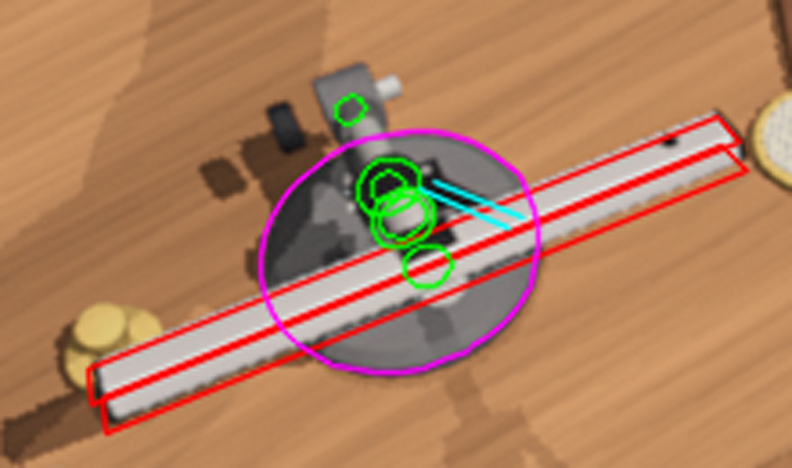

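The overlay agrees to about 2–3 mm in all views. I descend most of the way and check.

>>> arm_command:
  moves:
    - [[0, 0.7, -0.12, 0, 0], [0, 0.7, -0.12, 0, 0], [0, 0.7, 0, 0, 0], [0, 0.7, 0, 0, 0], [0, 0.7, 0, 0, 0], [0, 0.7, 0, 0, 0], [0, 0.6, 0, 0, 0], [0, 0, 0, 0, 0], [0, 0, 0, 0, 0]]

```text
clock: 4.8
position: [0.5843, -0.13, 0.2508]
ee_rot: [-0.705, 0.053, 0.706, 0.053]
ft_force: [0.1, 0.9, 0.9]
grip_width: 1.002
```

Run:
```python
from fit import *
o=manip.get_obs(); print(o['clock'],o['position'],o['ft_force'])
save('wrist','w2.png'); par=np.load('par.npy'); draw('wrist','w2.png','w2o.png',par,0,.42)
save('top','t2.png'); draw('top','t2.png','t2o.png',par,0,.42,crop=(180,330,320,510,4))
```

```text
4.8 [ 0.58426082 -0.12996366  0.25076454] [0.1021212  0.90137367 0.88373067]
```

View pics/w2o.png

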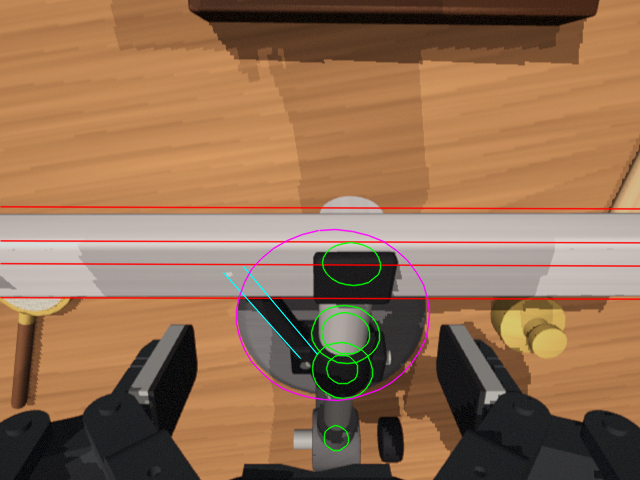

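View pics/t2o.png

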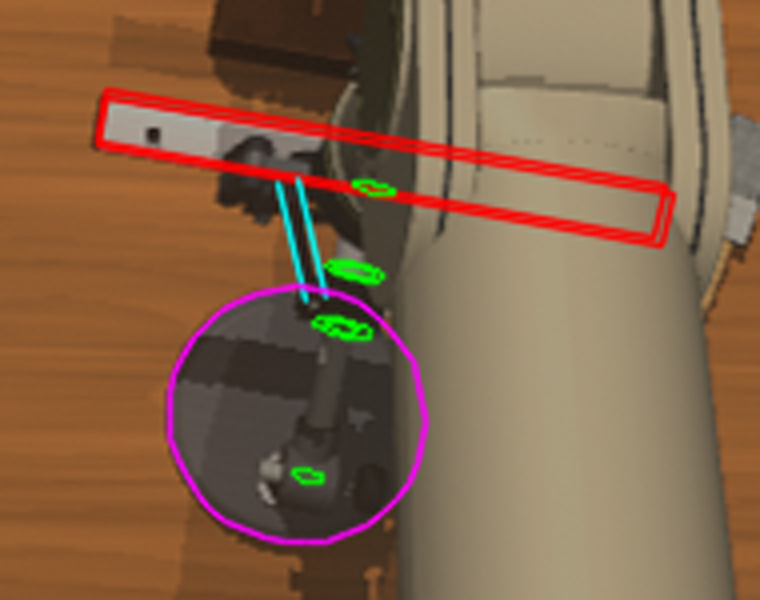

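The wrist overlay fits the sleeve, collar and bar. The lever lies well inside the left finger (lever around cols 250–305, pad at col 195). Descending to the working height.

>>> arm_command:
  moves:
    - [[0, 0.4, 0, 0, 0], [0, 0.4, 0, 0, 0], [0, 0.4, 0, 0, 0], [0, 0.43, 0, 0, 0], [0, 0, 0, 0, 0], [0, 0, 0, 0, 0]]

```text
clock: 5.4
position: [0.5842, -0.1295, 0.2091]
ee_rot: [-0.705, 0.052, 0.706, 0.052]
ft_force: [0.3, -0.8, 0.5]
grip_width: 1.001
```

Run:
```python
from fit import *
o=manip.get_obs(); print(o['clock'],o['position'],o['ft_force'])
save('wrist','w3.png'); par=np.load('par.npy'); draw('wrist','w3.png','w3o.png',par,0,.42)
save('scene','s3.png'); draw('scene','s3.png','s3o.png',par,0,.42,crop=(200,350,110,330,3.6))
```

```text
5.4 [ 0.58418655 -0.12945311  0.20911332] [ 0.26915548 -0.75890229  0.47755757]
```

View pics/w3o.png

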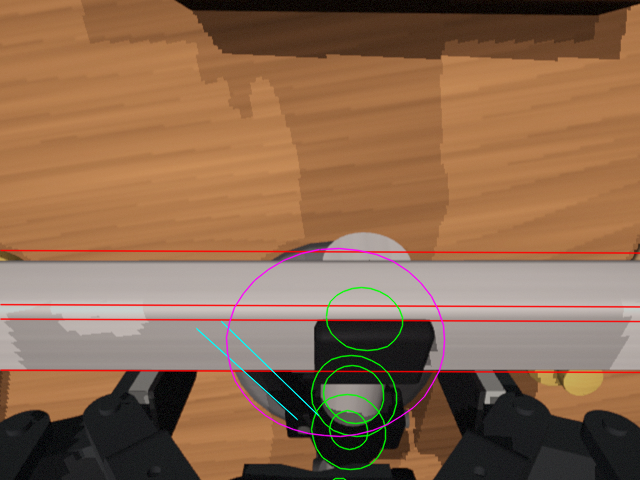

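View pics/s3o.png

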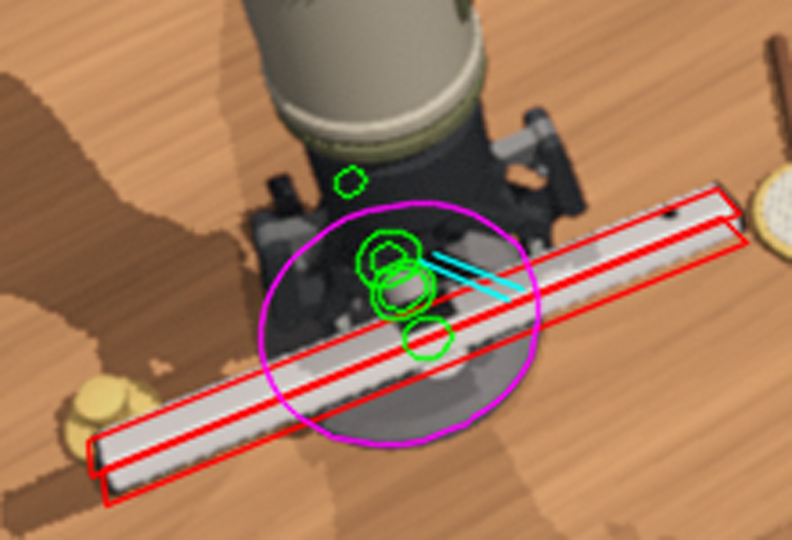

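No contact, and both fingers straddle the sleeve below the bar. Now I push the bar up along the rod to just short of the ring.

>>> arm_command:
  moves:
    - [[0, -0.1, 0, -0.213, 0], [0, -0.1, 0, -0.213, 0], [0, -0.1, 0, -0.213, 0], [0, -0.1, 0, -0.213, 0], [0, -0.1, 0, -0.213, 0], [0, -0.1, 0, -0.213, 0], [0, -0.1, 0, -0.213, 0], [0, -0.1, 0, -0.213, 0], [0, 0, 0, 0, 0], [0, 0, 0, 0, 0], [0, 0, 0, 0, 0]]

```text
clock: 6.42
position: [0.6268, -0.1358, 0.2302]
ee_rot: [0.705, -0.052, -0.705, -0.052]
ft_force: [-2.9, 0.6, 1.5]
grip_width: 0.999
```

Run:
```python
from fit import *
o=manip.get_obs(); print(o['clock'],o['position'],o['ft_force'])
par=np.load('par.npy')
save('wrist','w4.png'); draw('wrist','w4.png','w4o.png',par,.040,.42)
save('scene','s4.png'); draw('scene','s4.png','s4o.png',par,.040,.42,crop=(200,350,110,330,3.6))
save('top','t4.png'); cv2.imwrite('pics/t4c.png',cv2.resize(cv2.imread('pics/t4.png')[200:310,350:460],None,fx=5,fy=5,interpolation=cv2.INTER_CUBIC)); draw('top','t4.png','t4o.png',par,.040,.42,crop=(180,330,320,510,4))
for c in('wrist','scene','top'):
  for q in('mark','leg'):
    print(c,q,[(np.round(x['pixel'],1),round(x['confidence'],2)) for x in manip.pinpoint(q,c)[:2]])
```

```text
6.4167 [ 0.62676723 -0.13576747  0.2301635 ] [-2.94935451  0.61920664  1.4988394 ]
wrist mark [(array([429.1, 345.6]), 0.94)]
wrist leg [(array([437.6, 344. ]), 0.86)]
scene mark [(array([280.2, 225. ]), 0.79)]
scene leg [(array([276. , 220.8]), 0.79)]
top mark [(array([239.8, 409.4]), 0.72)]
top leg [(array([242.6, 408.3]), 0.68)]
```

View pics/w4o.png

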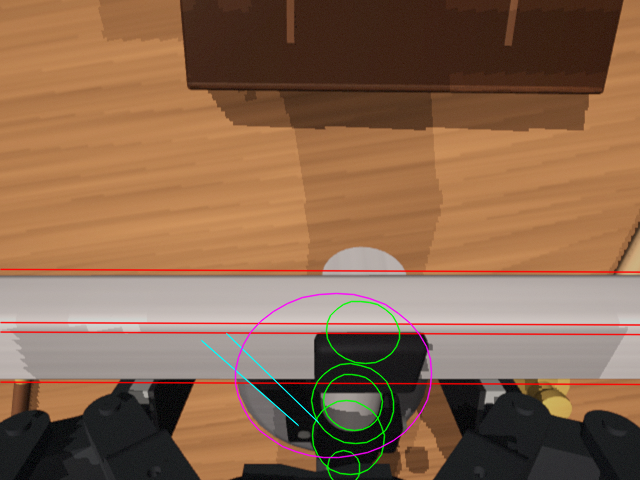

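View pics/s4o.png

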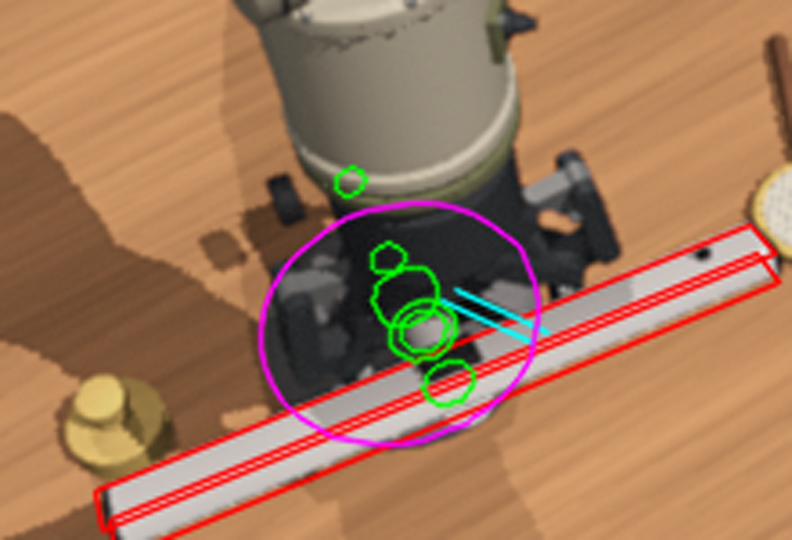

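View pics/t4c.png

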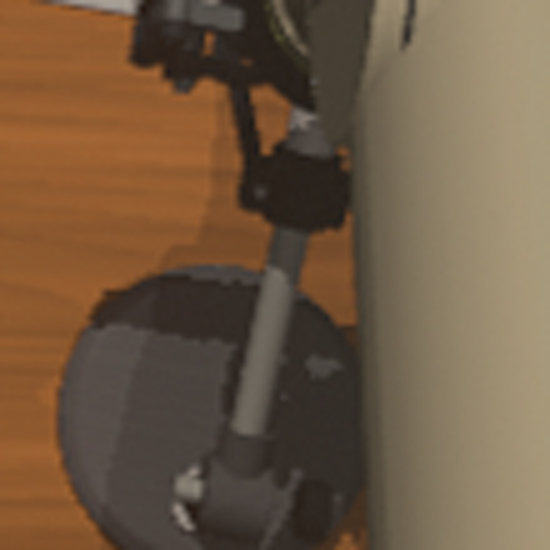

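The leg has moved. In the top view the collar lip is at about row 228 of the crop. I'll now measure the slide precisely by tracking the bar's end patch between frames.

```bash
cat > slide.py <<'E'
from fit import *
from scipy.optimize import minimize_scalar
par=np.load('par.npy')
def meas(src,ref='scene0.png',cam='scene',pts=((.094,.12,.017),(.094,-.13,.017),(.094,.09,.017))):
    a=cv2.imread('pics/'+ref,0); b=cv2.imread('pics/'+src,0); info=manip.camera_info(cam); out=[]
    for p in pts:
        m0=proj(cam,legp(p,0,par[2],*par[:2]),info); r,c=int(m0[0]),int(m0[1]); h=13
        t=cv2.resize(a[r-h:r+h,c-h:c+h],None,fx=4,fy=4,interpolation=cv2.INTER_CUBIC); H=40
        w=cv2.resize(b[r-H:r+H,c-H:c+H],None,fx=4,fy=4,interpolation=cv2.INTER_CUBIC)
        res=cv2.matchTemplate(w,t,cv2.TM_CCOEFF_NORMED); _,v,_,l=cv2.minMaxLoc(res)
        d=np.array([l[1]/4-(H-h),l[0]/4-(H-h)])
        f=lambda s:np.sum((proj(cam,legp(p,s,par[2],*par[:2]),info)-m0-d)**2)
        o=minimize_scalar(f,bounds=(-.01,.08),method='bounded'); out.append((round(v,2),round(o.x*1000,1),round(o.fun**.5,2)))
    return out
E
python3 - <<'E'
from slide import *
print('s3',meas('s3.png'));print('s4',meas('s4.png'))
from fit import *
o=R.from_quat(manip.get_obs()['ee_rot']).as_matrix();print(o.round(4))
# top view model position of lip and ring edges
for s in(.04,.045):
  print(s,proj('top',legp((0,0,.0155),s,par[2],*par[:2])),proj('top',legp((0,0,-.0155),s,par[2],*par[:2])))
E
```

```text
s3 [(1.0, np.float64(0.0), np.float64(0.0)), (0.96, np.float64(0.7), np.float64(0.05)), (0.87, np.float64(-10.0), np.float64(28.46))]
s4 [(0.97, np.float64(41.1), np.float64(0.18)), (0.75, np.float64(41.9), np.float64(0.6)), (0.81, np.float64(24.4), np.float64(28.9))]
[[-1.000e-04 -1.475e-01 -9.891e-01]
 [-0.000e+00 -9.891e-01  1.475e-01]
 [-1.000e+00  1.000e-04  1.000e-04]]
0.04 [246.26234895 409.70123246] [242.19472769 408.14415899]
0.045 [244.05440697 410.20039982] [240.04803666 408.62593028]
```

The slide is about 41 mm. I move up 4 mm more and hold.

>>> arm_command:
  moves:
    - [[0, -0.034, 0, -0.073, 0], [0, -0.034, 0, -0.073, 0], [0, 0, 0, 0, 0], [0, 0, 0, 0, 0], [0, 0, 0, 0, 0]]

```text
clock: 7.28
position: [0.6305, -0.1363, 0.232]
ee_rot: [0.705, -0.052, -0.705, -0.052]
ft_force: [-2.4, 0.1, 1.3]
grip_width: 1.0
```

Run:
```python
from slide import *
o=manip.get_obs(); print(o['clock'],o['position'],o['ft_force'])
save('scene','s5.png'); print(meas('s5.png'))
save('top','t5.png'); cv2.imwrite('pics/t5c.png',cv2.resize(cv2.imread('pics/t5.png')[215:295,370:450],None,fx=7,fy=7,interpolation=cv2.INTER_CUBIC))
save('wrist','w5.png'); cv2.imwrite('pics/w5c.png',cv2.resize(cv2.imread('pics/w5.png')[360:480,200:480],None,fx=2.8,fy=2.8,interpolation=cv2.INTER_CUBIC))
```

```text
7.2833 [ 0.6305416  -0.13633701  0.23196177] [-2.41784058  0.120826    1.33216552]
[(0.96, np.float64(45.5), np.float64(0.18)), (0.71, np.float64(47.0), np.float64(0.75)), (0.81, np.float64(29.3), np.float64(28.61))]
```

View pics/t5c.png

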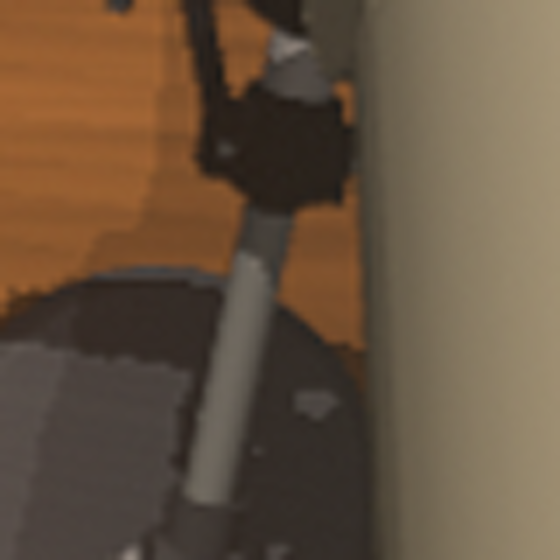

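View pics/w5c.png

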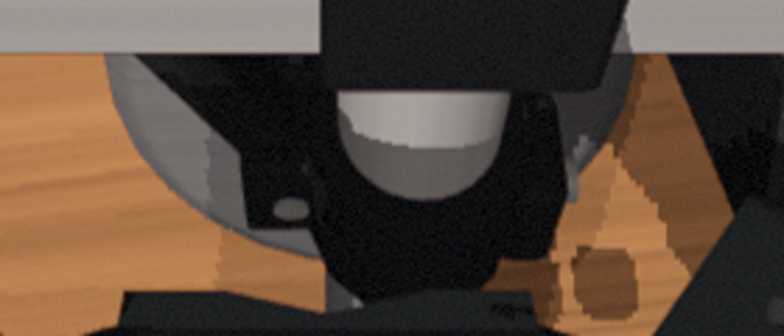

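The two independent estimates put the slide at 44.7–45.5 mm: 45.5 by patch tracking, 44.7 from the finger contact with the bar's face. In the wrist crop the lever is still open. Now I centre the hand and partly close.

>>> arm_command:
  moves:
    - [[0.03, 0, 0.09, 0, 0], [0.06, 0, 0.09, 0, 0], [0.1, 0, 0.09, 0, 0], [0.15, 0, 0.09, 0, 0], [0.2, 0, 0, 0, 0], [0.25, 0, 0, 0, 0], [0.3, 0, 0, 0, 0], [0.3, 0, 0, 0, 0], [0.3, 0, 0, 0, 0]]
  force: 40

```text
clock: 8.18
position: [0.6295, -0.1453, 0.2352]
ee_rot: [0.706, -0.053, -0.704, -0.052]
ft_force: [-12.7, 3.7, 21.2]
grip_width: 0.699
```

Run:
```python
from slide import *
o=manip.get_obs(); print(o['clock'],o['position'],o['ft_force'],o['grip_width'])
d=o['position'][:2]-par[:2]; print('leg y of TCP',-np.sin(par[2])*d[0]+np.cos(par[2])*d[1])
save('scene','s6.png'); print(meas('s6.png'))
save('wrist','w6.png')
```

```text
8.1833 [ 0.62945316 -0.14533853  0.23520832] [-12.66464406   3.70453069  21.16414906] 0.6988044439345011
leg y of TCP 0.005364466735939582
[(0.97, np.float64(45.5), np.float64(0.18)), (0.7, np.float64(46.4), np.float64(0.7)), (0.95, np.float64(47.9), np.float64(3.47))]
```

View pics/w6.png

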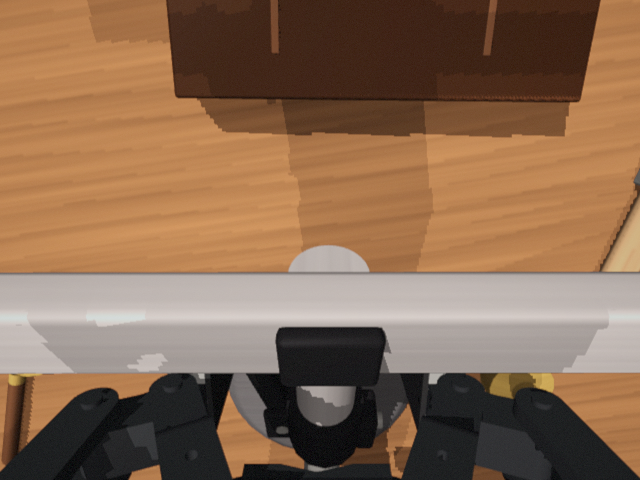

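Run:
```python
import cv2
im=cv2.imread('pics/w6.png')[355:480,130:530]; g=cv2.convertScaleAbs(im,alpha=2.2,beta=25)
cv2.imwrite('pics/w6c.png',cv2.resize(g,None,fx=2,fy=2,interpolation=cv2.INTER_CUBIC)[:, :])
im=cv2.imread('pics/s6.png')[220:340,130:330]; g=cv2.convertScaleAbs(im,alpha=1.6,beta=20)
cv2.imwrite('pics/s6c.png',cv2.resize(g,None,fx=4,fy=4,interpolation=cv2.INTER_CUBIC))
```

```text
(no output)
```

View pics/w6c.png

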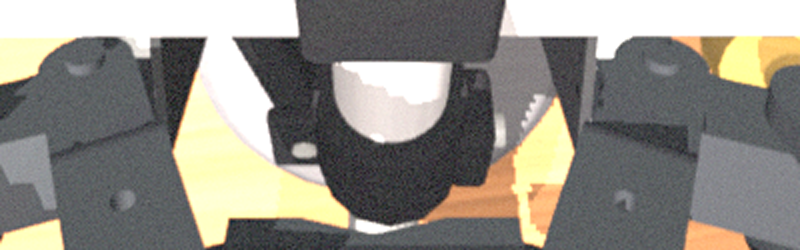

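View pics/s6c.png

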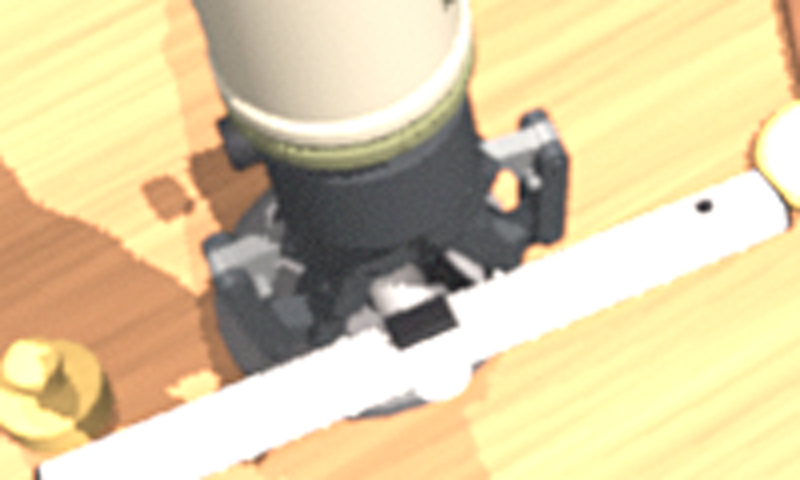

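The wrist crop shows the knuckles right against the bar's edge and 21 N upward on the tool. Before going on I check the lever angle and what is touching.

Run:
```python
from fit import *
par=np.load('par.npy'); info=manip.camera_info('wrist')
im=cv2.convertScaleAbs(cv2.imread('pics/w6.png'),alpha=2.2,beta=25)
f=4; im=cv2.resize(im[340:480,190:390],None,fx=f,fy=f,interpolation=cv2.INTER_CUBIC)
def seg(a,b,col):
    a,b=proj('wrist',a,info),proj('wrist',b,info); q=lambda v:(int((v[1]-190)*f),int((v[0]-340)*f)); cv2.line(im,q(a),q(b),col,1,cv2.LINE_AA)
L=lambda *p:legp(p,.0455,par[2],*par[:2])
for th,col in((.42,(255,0,0)),(.3,(0,160,0)),(.2,(0,0,255))):
    for o in (-.0045,.0045):
        seg(L(.012-o*np.sin(th),.017+o*np.cos(th),0),L(.012+.07*np.cos(th)-o*np.sin(th),.017+.07*np.sin(th)+o*np.cos(th),0),col)
seg(L(.08,-.1,.017),L(.08,.1,.017),(255,0,255));
o=manip.get_obs();M=R.from_quat(o['ee_rot']).as_matrix();p=o['position']
for dx in(.045,.065):   # + finger pad inner-face box
  q=[p+M@np.array([dx,-.0297,z]) for z in(-.011,.011)]; seg(q[0],q[1],(0,200,255))
q=[p+M@np.array([dx,-.0297,-.011]) for dx in(.02,.065)]; seg(q[0],q[1],(0,200,255))
cv2.imwrite('pics/w6l.png',im)
print(proj('wrist',L(.08,0,.017),info),M.round(4))
```

```text
[374.11049061 333.20539278] [[ 2.800e-03 -1.477e-01 -9.890e-01]
 [-8.000e-04 -9.890e-01  1.477e-01]
 [-1.000e+00  4.000e-04 -2.900e-03]]
```

View pics/w6l.png

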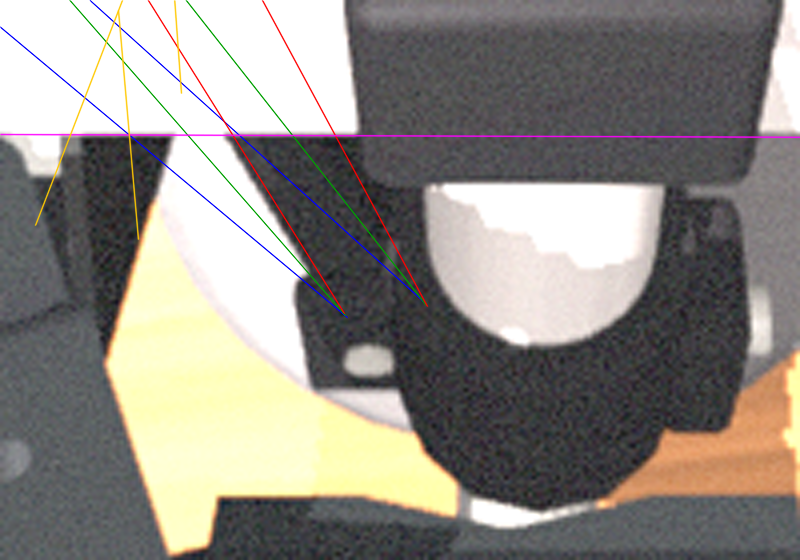

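The reaction is almost purely square to the leg (24.7 N), with only 2.9 N along it. That fits the fingertips swinging forward and dragging on the bar's edge. The lever has come to about 0.2 rad. The commanded height is about 3 mm below the real one, so I take that out before closing further.

>>> arm_command:
  moves:
    - [[0.3, -0.06, 0, 0, 0], [0.3, -0.06, 0, 0, 0], [0.3, 0, 0, 0, 0]]

```text
clock: 8.53
position: [0.6292, -0.1453, 0.2356]
ee_rot: [0.705, -0.052, -0.705, -0.052]
ft_force: [-4.5, 3.3, 6.9]
grip_width: 0.701
```

Run:
```python
from slide import *
o=manip.get_obs(); print(o['clock'],o['position'],o['ft_force'],o['grip_width'])
save('scene','s7.png'); print(meas('s7.png'))
save('wrist','w7.png'); cv2.imwrite('pics/w7c.png',cv2.convertScaleAbs(cv2.resize(cv2.imread('pics/w7.png')[340:480,190:390],None,fx=4,fy=4,interpolation=cv2.INTER_CUBIC),alpha=2.2,beta=25))
```

```text
8.5333 [ 0.62915711 -0.14533455  0.23558131] [-4.46085666  3.25008365  6.85786391] 0.7010741349219896
[(0.97, np.float64(45.5), np.float64(0.18)), (0.71, np.float64(46.4), np.float64(0.7)), (0.95, np.float64(47.5), np.float64(3.27))]
```

View pics/w7c.png

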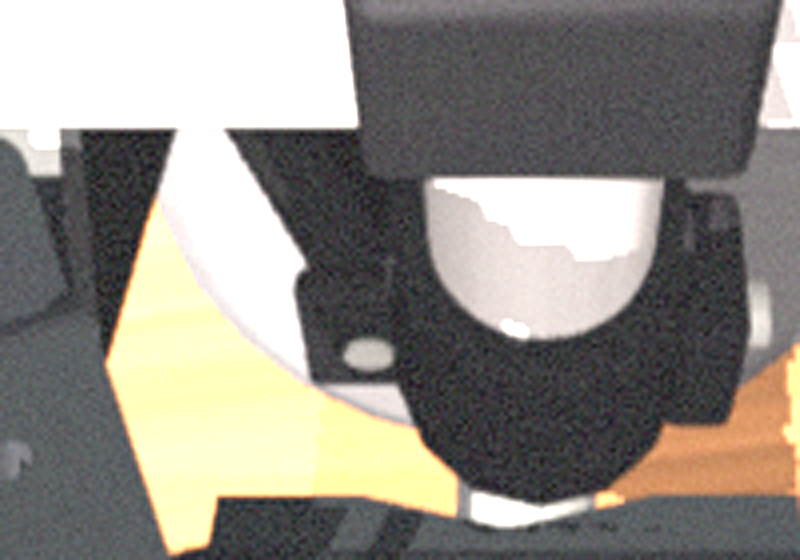

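The slide is still 45.5 mm and the force has dropped to about 9 N. I continue closing with a slight rise.

>>> arm_command:
  moves:
    - [[0.34, -0.02, 0, 0, 0], [0.38, -0.02, 0, 0, 0], [0.42, -0.02, 0, 0, 0], [0.46, -0.02, 0, 0, 0], [0.5, -0.02, 0, 0, 0], [0.5, 0, 0, 0, 0]]

```text
clock: 9.13
position: [0.6294, -0.1452, 0.2387]
ee_rot: [0.706, -0.052, -0.705, -0.052]
ft_force: [-6.4, 3.5, 10.6]
grip_width: 0.5
```

Run:
```python
from slide import *
o=manip.get_obs(); print(o['clock'],o['position'],o['ft_force'],o['grip_width'])
save('scene','s8.png'); print(meas('s8.png'))
save('wrist','w8.png'); cv2.imwrite('pics/w8c.png',cv2.convertScaleAbs(cv2.resize(cv2.imread('pics/w8.png')[340:480,190:390],None,fx=4,fy=4,interpolation=cv2.INTER_CUBIC),alpha=2.2,beta=25))
```

```text
9.1333 [ 0.62944259 -0.14522776  0.23868553] [-6.41485699  3.5141632  10.56510957] 0.49954242072261157
[(0.97, np.float64(45.5), np.float64(0.18)), (0.76, np.float64(46.4), np.float64(0.7)), (0.96, np.float64(47.5), np.float64(3.27))]
```

View pics/w8c.png

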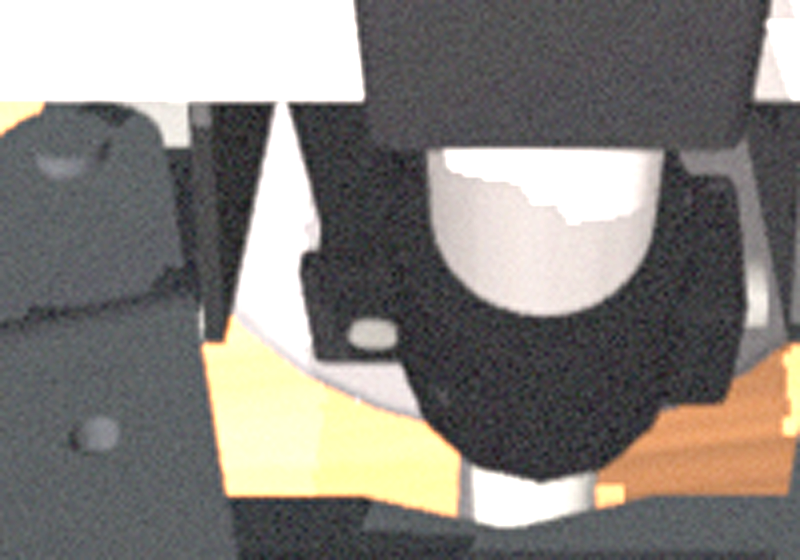

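The lever is nearly home with the slide steady at 45.5 mm. Closing to a full grip.

>>> arm_command:
  moves:
    - [[0.54, -0.03, 0, 0, 0], [0.58, -0.03, 0, 0, 0], [0.62, -0.02, 0, 0, 0], [0.68, -0.02, 0, 0, 0], [0.75, 0, 0, 0, 0], [0.8, 0, 0, 0, 0], [0.8, 0, 0, 0, 0], [0.8, 0, 0, 0, 0], [0.8, 0, 0, 0, 0]]

```text
clock: 9.98
position: [0.6293, -0.144, 0.2402]
ee_rot: [0.705, -0.051, -0.705, -0.053]
ft_force: [-3.1, 6.3, 3.1]
grip_width: 0.352
```

Run:
```python
from slide import *
o=manip.get_obs(); print(o['clock'],o['position'],o['ft_force'],o['torque'],o['grip_width']*85)
M=R.from_quat(o['ee_rot']).as_matrix(); g=o['position']+M[:,0]*.054; hd=legp((.062,.0055,0),.0455,par[2],*par[:2]); print('grasp-hold',g-hd,np.linalg.norm(g-hd))
save('scene','s9.png'); print(meas('s9.png'))
save('wrist','w9.png'); cv2.imwrite('pics/w9c.png',cv2.convertScaleAbs(cv2.resize(cv2.imread('pics/w9.png')[340:480,190:390],None,fx=4,fy=4,interpolation=cv2.INTER_CUBIC),alpha=2.2,beta=25))
```

```text
9.9833 [ 0.62925588 -0.14403358  0.24018748] [-3.1361692   6.272082    3.06526925] [ 1.4454109   0.54777253 -0.38725263] 29.91344113190689
grasp-hold [-0.00248671  0.00161664  0.00272046] 0.0040246922908434716
[(0.97, np.float64(44.9), np.float64(0.34)), (0.78, np.float64(45.2), np.float64(0.6)), (0.95, np.float64(47.3), np.float64(3.62))]
```

View pics/w9c.png

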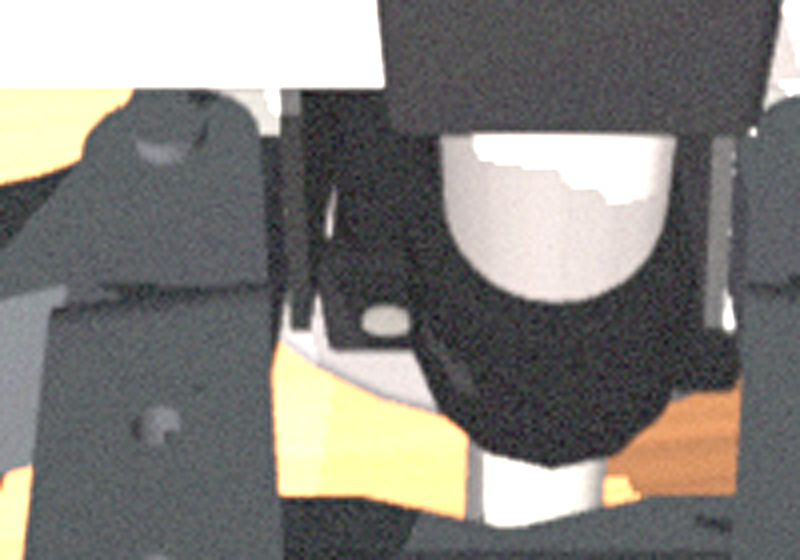

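The fingers have stalled at 30 mm on the sleeve and lever, 4 mm from the hold point, with the slide at about 45 mm. I firm up the grip, relieve the small sideways load and check that the width is at a hard stop.

>>> arm_command:
  moves:
    - [[0.8, 0, -0.04, 0, 0], [0.8, 0, 0, 0, 0], [0.8, 0, 0, 0, 0], [0.8, 0, 0, 0, 0], [0.8, 0, 0, 0, 0], [0.8, 0, 0, 0, 0]]
  force: 60

```text
clock: 10.58
position: [0.6291, -0.1443, 0.2402]
ee_rot: [-0.705, 0.052, 0.705, 0.053]
ft_force: [-4.6, 3.3, 5.2]
grip_width: 0.342
```

Run:
```python
from slide import *
o=manip.get_obs(); print(o['clock'],o['position'],o['ft_force'],o['grip_width']*85)
save('scene','s10.png'); print(meas('s10.png'))
save('top','t10.png'); cv2.imwrite('pics/t10c.png',cv2.convertScaleAbs(cv2.resize(cv2.imread('pics/t10.png')[205:285,370:450],None,fx=7,fy=7,interpolation=cv2.INTER_CUBIC),alpha=2,beta=10))
save('wrist','w10.png'); cv2.imwrite('pics/w10c.png',cv2.convertScaleAbs(cv2.resize(cv2.imread('pics/w10.png')[340:480,190:390],None,fx=4,fy=4,interpolation=cv2.INTER_CUBIC),alpha=3,beta=35))
```

```text
10.5833 [ 0.62908239 -0.14427365  0.24020338] [-4.6441112   3.25077187  5.22449833] 29.094129167937968
[(0.97, np.float64(44.9), np.float64(0.34)), (0.78, np.float64(45.2), np.float64(0.6)), (0.96, np.float64(46.9), np.float64(3.41))]
```

View pics/t10c.png

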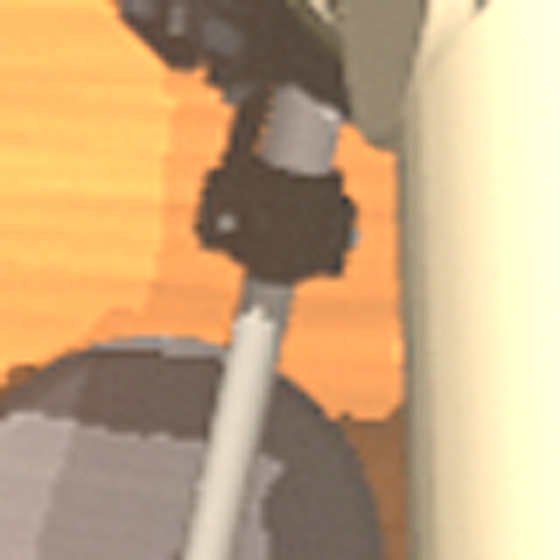

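View pics/w10c.png

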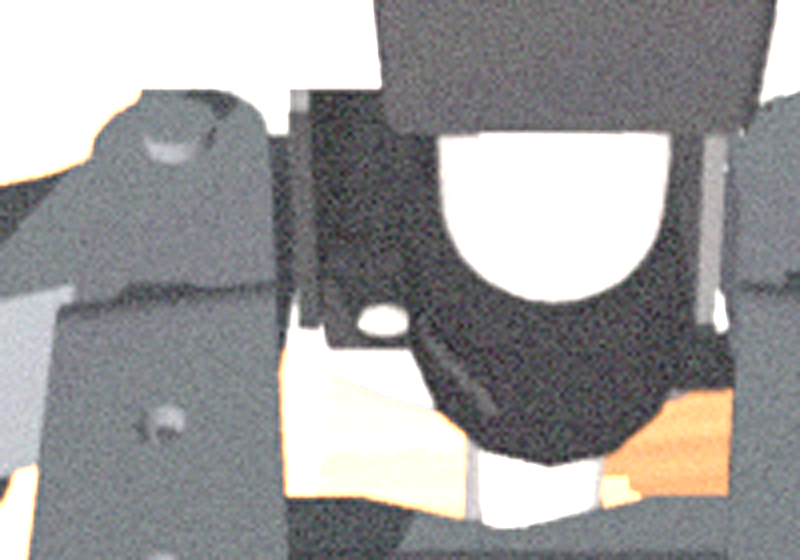

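The top view shows the lever lying along the sleeve, and the wrist view shows both pads on the sleeve and lever. The width is stiff against the extra force and the slide is about 45 mm, so I hand in.

Run:
```python
from workcell import manip
print(manip.hand_in()); o=manip.get_obs(); print(o['clock'],o['position'],o['ft_force'],o['grip_width'])
```

```text
the job is handed in; nothing more can be done
None
the job is handed in; nothing more can be done
```

I pushed the leg up the rod with the open fingers against the lamp bar and held it at the ring with the lever still open. Then I closed the fingers, which swung the cam lever home, and handed in with the gripper holding the sleeve and lever together. The hand-in gives no verdict.

**Last checks**
- **Leg position:** tracking the two ends of the lamp bar put the slide at 44.9 and 45.2 mm, against a target of 45. Before closing, these read 45.5 and 47.0, and the finger contact with the bar gave 44.7. A third tracked patch near the right end kept disagreeing (46.9 at the end, with a poor fit), so I did not use it.
- **Lever and grip:** the lever looks parallel to the sleeve in the top view, but I had no direct reading of its angle. The fingers stalled at 29–30 mm by the gripper reading, where 33 mm was expected, and the width barely changed between 40 N and 60 N. The sideways force on the tool was only about 3 N, so both pads carry load.
- **Grasp point:** it was about 4 mm from the hold point.
- **Time and other objects:** about 11 s were used. Nothing touched the manuscript or other objects as far as I saw, but I did not measure them again at the end.

**What did not go cleanly**
- **Ring not seen:** I could not make out the dark ring in the shadowed pictures, so its position rests on the measured slide and the stand's geometry.
- **Force while closing:** partway through, the fingers dragged on the lamp or lever with about 25 N. I raised the hand 3 mm to relieve it, and the leg did not move.

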